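Lock a parts tote into its station bay with a cam knob

TASK

Push the blue tote along the roller track until it is fully home against the end stop of the bay. Then turn the black cam knob on the green head clockwise until its sprung bolt drops into the cam's notch and locks behind the tote, stop there, and let go. Leave the jar, the tack tin and the polish tin where they are.

Things in the scene. Friction and masses are not known exactly. Their poses are not given: they have to be found in the camera images.
- station: Grey fixture on the bench: roller track, bay at its +y end, green leaning head on its far side. Origin at bench level. Own axes: +y along the track to the bay, +x away from the robot, z up; yaw -0.3 to 0.1. Track centre line x = -45 mm, y = -222 to 125; roller tops z = 35; guide rails 89 mm apart, tops z = 48. Nearest upper edge of the head: x = 8, z = 102 mm, over y = -38 to 106.
- stop_face (a point): Middle of the end stop's face, a rubber-padded plate across the +y end of the track (station x = -45, y = 125, z = 62 mm; plate top z = 82). Home, the tote touches it: tote centre 65 mm (71 mm at most) before this point along the track. At the bay the robot-side rail has a cheek up to z = 68 mm.
- tote_center (a point): Centre (half-way up) of the blue open tote, 84 wide (across the track) x 130 long (along it) x 55 mm high, 0.2 to 0.7 kg with a tin and a spool fixed inside. It stands on the rollers before the bay, in line with the track, and rolls easily. Its rear (-y) wall is 65 mm behind this point and spans z = 35 to 90 mm: push there towards the bay.
- knob_axis (a point): Grip point of the black cam knob, on its axis, 30 mm out from the green face; fixed, does not turn. The axis leans 35 degrees towards the robot: outward = (-0.574, 0, 0.819) in station axes. Knob: disc 58 mm wide, 9 mm high, with a bar handle 66 long x 15 wide x 38 mm high on it; the grip point is 17 mm below the bar's outer end, 21 mm above the disc.
- cam_knob (a joint): Knob angle, rad, 0 to 3.6 (stops), grows clockwise seen from outside; starts at 0 to 0.35. At angle a the bar lies along cos(a) * (0.819, 0, 0.574) - sin(a) * (0, 1, 0) in station axes. Friction 0.06 Nm. The hidden notch differs each time: the bolt is fully in at some a from 2.1 to 2.9. It pulls the knob in over the last 0.4 rad (about 0.5 Nm); turning on past its middle lifts the bolt out.
- lock_bolt (a joint): Sprung bolt (cam follower), m: about 0.001 raised on the cam's rim, 0.015 fully dropped in the notch; spring about 11 N. An orange pin in a slot of the green face, up-slope of the knob, moves with it towards the knob. Left free in the notch it centres the knob by itself. It lands on a tote that is over 4 mm short of home and then cannot drop.
- bolt_end (a point): Outer end of the steel bolt bar (12 wide x 10 mm thick) that sticks out of the head's front; moves with the bolt. Raised, it stands beside the track clear of the tote, about z = 75 mm; dropping, it slides 14 mm down-slope along (-0.819, 0, -0.574) in station axes, to just behind the rear wall of a tote that is home (gap 4 mm).
- blue_jar_center (a point): Bystander: blue polish jar with lid, 79 mm wide, 70 mm high; point at its centre.
- tack_tin_center (a point): Bystander: rusty square tack tin, 69 x 69 x 60 mm; point at its centre.
- black_tin_center (a point): Bystander: flat black polish tin, 89 mm wide, 27 mm high; point at its centre.
Mind the look-alikes: they are no part of the job. Of the things that look like the part that bears tote_center, the larger one is meant.

How it is judged (in metres and radians):
On the way, in this order (a step that is already met when the one before it is completed fails the run):
1. the tote is fully home in the bay (y of tote_center in the frame of station above 0.054 m), for 0.2 s.
2. the bolt has dropped into the notch (value of joint lock_bolt above 0.012 m), for 0.2 s.
At the end, for the whole second after the job is handed in: The tote sits level on the rollers in the bay, at most 6 mm short of the end stop, and at rest; the lock bolt has dropped (reading over 12 mm; raised 1 mm, fully dropped 15 mm) and stays so (y of tote_center in the frame of station above 0.054 m and z of tote_center in the frame of station between 0.055 and 0.07 m and value of joint lock_bolt above 0.012 m and linear speed of tote below 0.02 m/s); the robot touches nothing.
It fails at once if the blue jar is moved more than 20 mm (distance of blue_jar_center from where it was at the start of the episode above 0.02 m).
It fails at once if the tack tin is moved more than 20 mm (distance of tack_tin_center from where it was at the start of the episode above 0.02 m).
It fails at once if the black polish tin is moved more than 20 mm (distance of black_tin_center from where it was at the start of the episode above 0.02 m).
It also fails if it takes over 64 s, if anything falls off the work surface, if the arm or the gripper's body presses on something with over 40 N, if the wrist force passes 120 N, or if a joint passes its speed limit or range.

ROBOT

A 7-joint arm with a two-finger parallel gripper is mounted at the origin on a cart in front of the work surface, level with it; the furniture and walls round the work are solid. World frame = base frame: x ahead of the robot, y to its left, z up, the work surface at z = 0. Lengths are in mm, angles in rad, forces in N, time in s.
With the tool pointing down it reaches from about 350 to 775 mm from the base axis. Payload 3.1 kg.
Tool frame: the origin (TCP) lies midway between the tips of the shut fingers; the grasp point (between the pads) lies 19 mm behind it; z points along the fingers, y is the direction in which the jaws open and shut (so a half turn about z gives the same grasp; the last joint's range is limited). The gripper opens to 85 mm and grips with 20 to 120 N. Pads are 22 mm wide; open, the fingers measure 114 mm over their backs; the gripper's body (76 mm by 85 mm) begins 54 mm behind the grasp point. The pads swing forward as they close: fully open they stand 13 mm farther back than shut.
Start: joints at [1.073, 0.311, 0.014, 1.512, -0.004, 1.319, -0.027], TCP at [242.133, -493.852, 194.804] pointing down, gripper open.
Joint ranges: [-2.7, 2.7], [-0.3, 1.91], [-1.27, 1.3], [0.12, 2.57], [-1.44, 4.58], [0.2, 2.03], [-3.05, 3.05]. Speed limits (rad/s): [2.79, 2.79, 3.14, 3.14, 3.14, 3.14, 3.14].

INTERFACE

Orientations are given as [roll, pitch, yaw] about the fixed x, y, z axes, in that order (R = Rz(yaw) Ry(pitch) Rx(roll)).
In Python, from station import env, imaging, hand_in gives the robot as it stands.
- The arm moves only by the shell command python3 -m creep 'ROWS' [FORCE]. ROWS is JSON, a list of rows, each a list of 5 numbers: the closure in counts, from 0 (fully open) to 255 (shut), then the shift along the tool's x, y, z in mm, then the turn about the tool's z in rad. A call has 1 to 12 rows; each row is the pose to reach, as a shift and turn from the pose commanded when the call began, along the tool's axes at that moment; what a row does not reach only later rows make up. A row lasts 1/10 s, in which the tool goes at most 50 mm and 8.59 degrees, less where a joint would pass 70% of its speed; a pose out of reach is approached as far as the arm can. A call with a gripper value outside its range is refused whole. The fingers move at their own pace and stop on an object; FORCE is the grip in N (left out, the last holds). Time passes only in rows, so rows that repeat a pose let the fingers close. It gives the time, the measured TCP pose, the force and the opening at its end, in the units of the state.
- env.sense(): the state, without advancing time (a new reading comes with each control period).
- imaging.snapshot(name): name is "side" or "top" or "wrist"; returns a dict with "pixels" (384x512x3 uint8, red, green, blue), "vfov" (degrees; the focal length in pixels is half the picture's height over the tangent of half this angle, whatever the lens; pixels are square), "cx", "cy" (the principal point, pixels), "k1" (the pictures are not rectified: a ray, as slopes to the right and down, at radius r is drawn at 1 + k1 r^2 times it, then the intrinsics apply), "R" (3x3) and "t" (3): a world point X has camera coordinates R X + t. Camera axes: x right, y down, z forward; pixel columns grow to the right and rows downward; lengths in mm; the calibration is good to about 2 mm. A picture is of the moment at which its call begins. There is no depth.
- hand_in(): hands the job in, once; it reports no verdict.
Trained networks look in a picture, given as the dict that the camera call returned (one of the last four; its "shot" number tells which), for a name from the list of things; names that differ only in an ending like _2 or _b are one class to them, and where a whole thing is asked for, a point or a joint stands for the part that bears it (a point fixed in the world has none). Each returns a list of dicts, best first, with "score" (0 to 1); they miss things now and then, are a little off and sometimes report something else, mostly with a low value. They report only what shows in the picture. A call takes as long as a camera call. They do not tell look-alikes from the thing itself.
- imaging.cut_out(label, picture): "mask" (384x512 bool, what is visible of it) and "pixel" ([column, row] in pixels, amid what is visible of it).
The state is a dict: "time_s": time; "qpos": joint angles; "joint_vel": joint speeds; "joint_efforts": joint torques, N m; "eef_pos": TCP position; "tcp_rot": TCP orientation; "force": force on the tool from outside, world axes, zero at the start; "moment": the same for the moment, N m; "gripper_width": opening from 0.0 (shut) to 1.0 (fully open).
Only numpy, scipy, OpenCV 4.12 (cv2) and the standard library are available. Lean on these libraries where they do the work, as an engineer would, in place of code of your own. Each camera call takes 0.05 s, during which the arm holds its last target.

## Working session

There is one attempt and no reset: what is moved stays moved. The work goes in short steps, Python scripts to look and compute and a shell command to move; the robot and the scene stay as the last step left them, time stands still between calls to the robot, and variables do not carry over. Pictures are saved under pics/ and viewed, and the job is handed in when it is done.

```bash
ls; mkdir -p pics
python3 - <<'E'
from station import env, imaging
import cv2
s=env.sense(); print(s)
for n in ["side","top","wrist"]:
    p=imaging.snapshot(n); cv2.imwrite(f"pics/{n}0.png",p["pixels"][:,:,::-1]); print(n,p["shot"],p["vfov"],p["cx"],p["cy"],p["k1"],p["R"],p["t"])
E
```

```text
pics
{'time_s': 0.0, 'qpos': array([ 1.07329548,  0.31175944,  0.01399089,  1.51308001, -0.00439969,
        1.31919925, -0.02719509]), 'joint_vel': array([ 0.00044917,  0.00166305, -0.0013182 , -0.0001845 , -0.00051188,
        0.00092709, -0.0004426 ]), 'joint_efforts': array([-6.77585058e-05, -3.79915953e+01,  1.46190310e-01, -2.30589598e+01,
        1.21567404e-02,  1.35822428e-02,  2.39128457e-05]), 'eef_pos': array([ 241.74219042, -493.10150997,  193.6933879 ]), 'tcp_rot': array([-3.13917936e+00,  9.84952467e-05,  4.55883682e-01]), 'force': array([0.34071478, 0.10983437, 0.47019921]), 'moment': array([-0.03241139,  0.04807045,  0.00045391]), 'gripper_width': 0.9996660927410272}
side 1 55.66353053786212 256.11181294387245 186.33777708495552 -0.05093988002095207 [[ 9.93849748e-01 -1.10736890e-01 -1.40718257e-04]
 [-3.82523658e-02 -3.42117127e-01 -9.38878388e-01]
 [ 1.03920331e-01  9.33109432e-01 -3.44248968e-01]] [-562.38036578  196.67072285  686.5417241 ]
top 2 49.44747677543081 257.16410409392887 191.9724262122215 -0.05034743015903754 [[-0.00399316 -0.99971151 -0.02368439]
 [-0.98119859  0.00848722 -0.19281414]
 [ 0.19295953  0.02246915 -0.98094942]] [169.64113955 593.58494746 913.207339  ]
wrist 3 68.23737688127756 255.1641170363877 193.37780171507063 -0.056524858233503 [[ 0.4405811  -0.89771058 -0.00200165]
 [-0.85072636 -0.41823187  0.31835005]
 [-0.28662336 -0.13855616 -0.94797112]] [-546.68155788  -41.37786903  379.69943953]
```

View pics/side0.png

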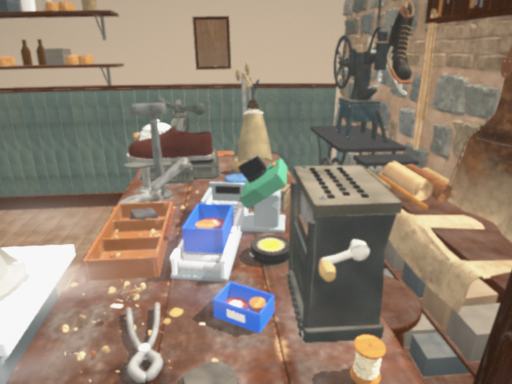

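View pics/top0.png

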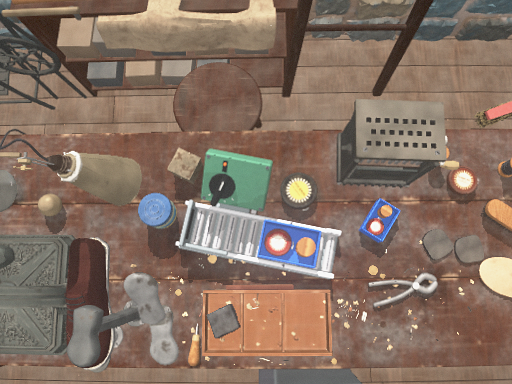

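View pics/wrist0.png

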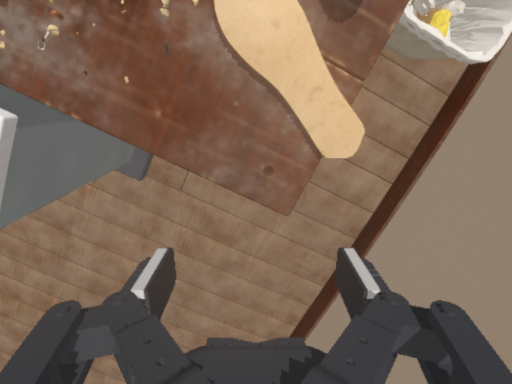

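```bash
cat > h.py <<'E'
import numpy as np, cv2
def f(p): return p["pixels"].shape[0]/2/np.tan(np.radians(p["vfov"])/2)
def proj(p,X):
    X=np.atleast_2d(X); c=X@np.array(p["R"]).T+np.array(p["t"]); s=c[:,:2]/c[:,2:]
    r2=(s**2).sum(1,keepdims=True); s=s*(1+p["k1"]*r2)
    return s*f(p)+[p["cx"],p["cy"]]
def ray(p,uv):
    d=(np.array(uv,float)-[p["cx"],p["cy"]])/f(p); s=d.copy()
    for _ in range(20): s=d/(1+p["k1"]*(s**2).sum())
    R=np.array(p["R"]); o=-R.T@np.array(p["t"]); v=R.T@np.array([s[0],s[1],1]); return o,v
def atz(p,uv,z):
    o,v=ray(p,uv); return o+v*(z-o[2])/v[2]
E
python3 - <<'E'
from station import env, imaging
import cv2, numpy as np, pickle
from h import *
for n in ["top","side"]:
    p=imaging.snapshot(n); pickle.dump(p,open(f"{n}.pkl","wb"))
    for l in ["station","tote_center","cam_knob","lock_bolt","blue_jar_center","tack_tin_center","black_tin_center"]:
        for d in imaging.cut_out(l,p)[:3]:
            m=d["mask"]; print(n,l,round(d["score"],2),d["pixel"],m.sum(), cv2.boxPoints(cv2.minAreaRect(np.argwhere(m)[:,::-1].astype(np.float32))).round().tolist() if m.sum()>5 else '')
            if n=="top": print('   z40',atz(p,d["pixel"],40).round())
p=pickle.load(open("top.pkl","rb"))
c=p["pixels"][135:290,160:360,::-1]; cv2.imwrite("pics/c1.png",cv2.resize(c,None,fx=4,fy=3.87,interpolation=cv2.INTER_CUBIC)[:600])
E
```

```text
top station 0.91 [235.4, 220.2] 9158 [[175.0, 248.0], [197.0, 143.0], [354.0, 176.0], [332.0, 281.0]]
   z40 [531. 218.  40.]
top tote_center 0.73 [378.5, 219.8] 1026 [[358.0, 230.0], [378.0, 196.0], [401.0, 210.0], [381.0, 244.0]]
   z40 [ 530. -118.   40.]
top tote_center 0.68 [234.3, 219.6] 8718 [[175.0, 248.0], [196.0, 144.0], [352.0, 176.0], [331.0, 280.0]]
   z40 [533. 220.  40.]
top tote_center 0.67 [300.5, 185.8] 1004 [[282.0, 172.0], [316.0, 172.0], [316.0, 208.0], [282.0, 208.0]]
   z40 [613.  63.  40.]
top cam_knob 0.89 [222.1, 187.1] 589 [[199.0, 185.0], [226.0, 168.0], [240.0, 189.0], [212.0, 206.0]]
   z40 [611. 250.  40.]
top blue_jar_center 0.84 [156.3, 209.2] 1072 [[131.0, 209.0], [155.0, 185.0], [183.0, 213.0], [159.0, 237.0]]
   z40 [559. 407.  40.]
top blue_jar_center 0.36 [233.4, 219.5] 8667 [[176.0, 247.0], [197.0, 144.0], [352.0, 176.0], [330.0, 279.0]]
   z40 [533. 223.  40.]
top tack_tin_center 0.59 [185.7, 165.8] 755 [[166.0, 171.0], [178.0, 147.0], [205.0, 160.0], [193.0, 184.0]]
   z40 [665. 340.  40.]
top black_tin_center 0.91 [299.9, 186.4] 1078 [[281.0, 172.0], [317.0, 172.0], [317.0, 208.0], [281.0, 208.0]]
   z40 [611.  64.  40.]
side station 0.78 [241.0, 213.2] 6142 [[141.0, 243.0], [262.0, 137.0], [317.0, 201.0], [197.0, 307.0]]
side tote_center 0.85 [205.6, 228.7] 2151 [[183.0, 204.0], [233.0, 204.0], [233.0, 253.0], [183.0, 253.0]]
side tote_center 0.66 [245.0, 303.4] 2112 [[208.0, 316.0], [221.0, 277.0], [277.0, 296.0], [264.0, 334.0]]
side cam_knob 0.84 [254.4, 168.5] 439 [[238.0, 167.0], [258.0, 154.0], [269.0, 171.0], [250.0, 184.0]]
side blue_jar_center 0.57 [234.1, 177.2] 178 [[225.0, 173.0], [245.0, 173.0], [245.0, 182.0], [225.0, 182.0]]
side black_tin_center 0.8 [269.9, 247.4] 1013 [[251.0, 235.0], [289.0, 235.0], [289.0, 264.0], [251.0, 264.0]]
```

View pics/c1.png

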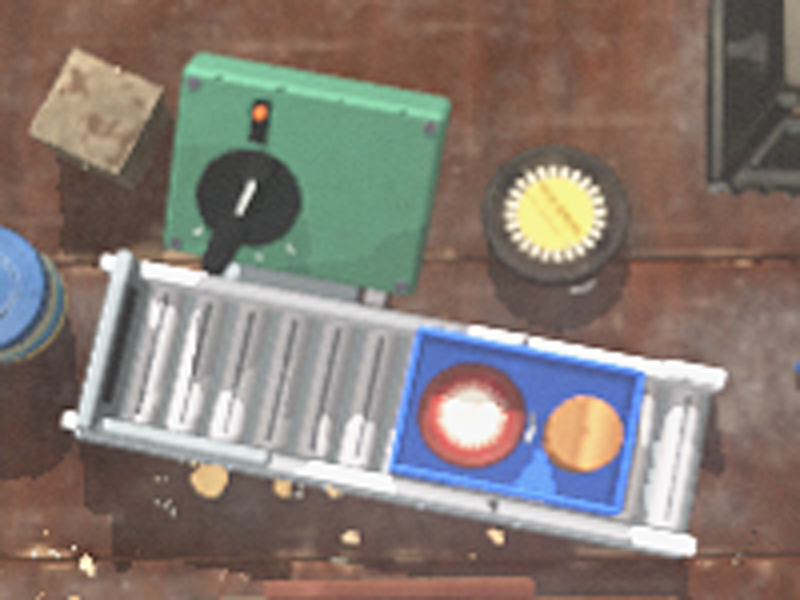

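```bash
cat > fit.py <<'E'
import pickle; from h import *
from scipy.optimize import least_squares
p=pickle.load(open("top.pkl","rb"))
C=lambda u,v:[160+u/4,135+v/3.87]
obs=[C(417,328),C(643,373),C(622,512),C(390,472),C(165,248),C(410,293),C(722,378),C(692,550)]
def W(q,P):
    c,s=np.cos(q[2]),np.sin(q[2]); P=np.atleast_2d(np.array(P,float)); return np.c_[q[0]+c*P[:,0]-s*P[:,1],q[1]+s*P[:,0]+c*P[:,1],P[:,2]]
def pts(q):
    y=q[3]; return W(q,[[-3,y+65,90],[-3,y-65,90],[-87,y-65,90],[-87,y+65,90],[8,106,102],[8,-38,102]])
def res(q): return (proj(p,pts(q))-obs[:6]).ravel()
r=least_squares(res,[620,220,-.2,-90])
if __name__=="__main__":
    print(r.x, res(r.x).reshape(-1,2).round(1))
    q=r.x; im=p["pixels"][:,:,::-1].copy(); im=cv2.resize(im,None,fx=4,fy=4)
    c0=W(q,[[-.5,-222,48],[-90,-222,48],[-.5,125,48],[-90,125,48],[-3,125,82],[-87,125,82]])
    for X in np.r_[pts(q),c0]:
        u=proj(p,X)[0]*4; cv2.circle(im,tuple(int(round(a)) for a in u),3,(0,255,255),-1)
    cv2.imwrite("pics/fit.png",im[540:1140,600:1400])
E
python3 fit.py
```

```text
[ 5.40148942e+02  1.90601976e+02 -2.14226958e-01 -1.08406710e+02] [[ 0.4 -1.1]
 [ 1.3 -0.8]
 [-0.4  0.9]
 [-0.7 -1.2]
 [-1.2  0.3]
 [ 0.7  1.9]]
```

View pics/fit.png

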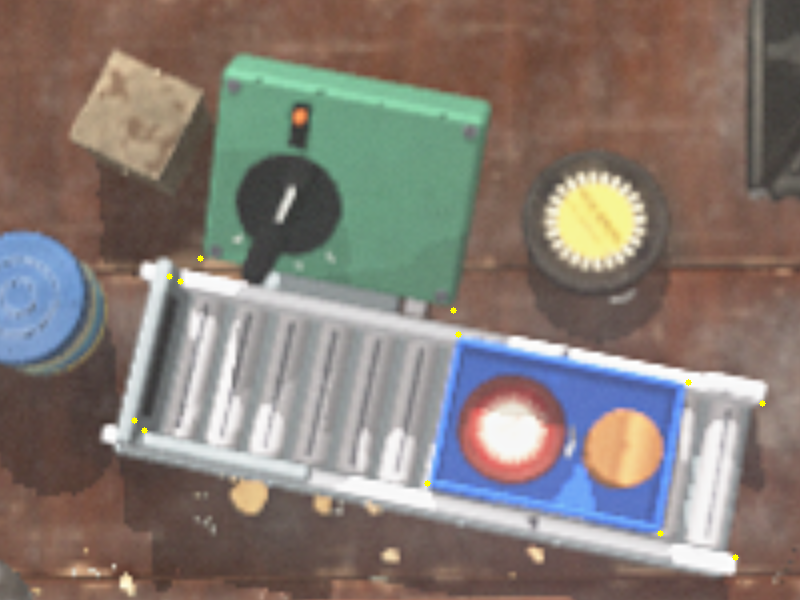

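Run:
```python
import numpy as np
from fit import *
R=np.array([[ 0.4405811,-0.89771058,-0.00200165],[-0.85072636,-0.41823187,0.31835005],[-0.28662336,-0.13855616,-0.94797112]]);t=np.array([-546.68155788,-41.37786903,379.69943953])
o=-R.T@t; print("cam",o)
from scipy.spatial.transform import Rotation as Ro
T=Ro.from_euler('xyz',[-3.1392,0,.4559]).as_matrix(); print("cam in tool",T.T@(o-[241.74,-493.1,193.7]), "axis",T.T@R[2])
q=r.x
# knob disc-top centre: plane offset 9 out
n=np.array([-.574,0,.819])
def onplane(uv,h):
    o,v=ray(p,uv); 
    Y=W([0,0,q[2]],n)[0]; P0=W(q,[8,0,102])[0]+h*Y
    X=o+v*((P0-o)@Y)/(v@Y); return W([0,0,-q[2]],X-[q[0],q[1],0])[0]
f4=lambda u,v:[(u+600)/4-.375,(v+540)/4-.375]
print("disc",onplane(f4(290,204),9)); print("pin",onplane(f4(300,117),3)); print("bar end low outer",onplane(f4(255,278),47))
```

```text
cam [ 314.48704736 -455.45766565  372.02248449]
cam in tool [  81.8898505    -2.19601453 -178.31774061] axis [-3.18351325e-01  4.81086342e-04  9.47972682e-01]
disc [ 42.25183357  59.3882945  136.99717396]
pin [ 85.11863509  61.3429366  159.71282972]
bar end low outer [ -2.99879849  66.30102018 151.69209849]
```

```bash
cat > go.py <<'E'
import sys; from fit import *
from station import env
from scipy.spatial.transform import Rotation as Ro
q=r.x
s=env.sense(); P=np.array(s["eef_pos"]); T=Ro.from_euler('xyz',s["tcp_rot"]).as_matrix()
st=W([0,0,-q[2]],P-[q[0],q[1],0])[0]
print("t",round(s["time_s"],2),"TCP st",st.round(1),"styaw",round(s["tcp_rot"][2]-q[2],3),"F st",W([0,0,-q[2]],s["force"])[0].round(1),"w",round(s["gripper_width"],2),"q7",s["qpos"][6].round(2))
a=[eval(x) for x in sys.argv[1:]]
for X in a: print(X,"shift",(T.T@(W(q,X[:3])[0]-P)).round(1), "turn",-(X[3]-(s["tcp_rot"][2]-q[2])) if len(X)>3 else '')
E
python3 go.py "[-45,-203,194,1.571]" "[-45,-203,60]"
```

```text
t 0.95 TCP st [-145.7 -732.1  194.8] styaw 0.67 F st [-0.3 -0.  -0.3] w 1.01 q7 -0.03
[-45, -203, 194, 1.571] shift [ 407.6 -352.2    0.8] turn -0.9008633231508465
[-45, -203, 60] shift [ 407.6 -352.2  134.8] turn
```

```bash
python3 -m creep '[[255,40,-35,0,-0.08],[255,80,-69,0,-0.17],[255,120,-104,0,-0.26],[255,160,-138,0,-0.35],[255,200,-173,0,-0.44],[255,240,-208,0,-0.53],[255,280,-242,0,-0.62],[255,320,-277,0,-0.71],[255,360,-311,0,-0.8],[255,390,-337,0,-0.9],[255,407,-352,0,-0.9],[255,407,-352,0,-0.9]]' 60; python3 go.py "[-45,-203,60,1.571]"
python3 - <<'E'
from station import imaging
import cv2
p=imaging.snapshot("top"); cv2.imwrite("pics/t1.png",p["pixels"][:,:,::-1])
p=imaging.snapshot("wrist"); cv2.imwrite("pics/w1.png",p["pixels"][:,:,::-1])
E
```

```text
time_s: 2.15
eef_pos: [454.0, 8.8, 195.4]
tcp_rot: [3.14, -0.005, 1.368]
force: [0.0, 0.0, 0.3]
gripper_width: 0.0
t 2.15 TCP st [ -45.5 -195.9  195.4] styaw 1.582 F st [0.  0.  0.3] w 0.0 q7 -0.33
[-45, -203, 60, 1.571] shift [ -7.7   0.2 135.4] turn 0.010842133501360651
```

View pics/t1.png

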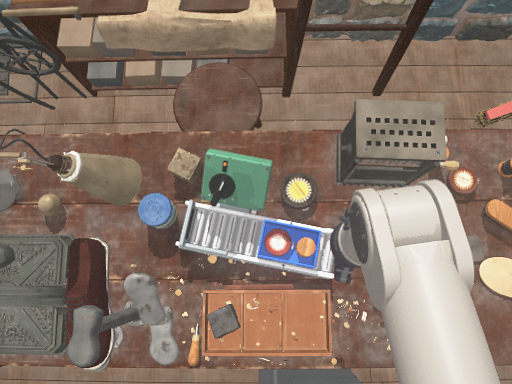

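View pics/w1.png

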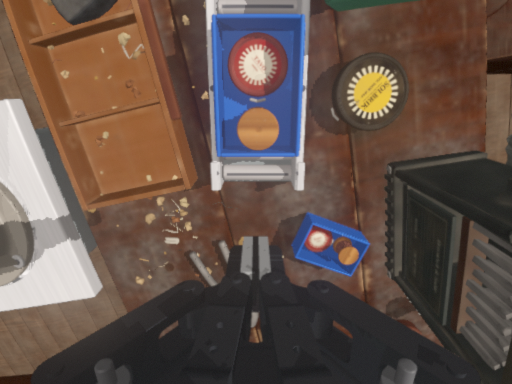

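```bash
python3 - <<'E'
from station import imaging
from fit import *
q=r.x
p=imaging.snapshot("wrist"); im=cv2.resize(p["pixels"][:,:,::-1],None,fx=4,fy=4,interpolation=cv2.INTER_CUBIC)
c0=W(q,[[-.5,-222,48],[-90,-222,48],[-.5,125,48],[-90,125,48],[-3,125,82],[-87,125,82]])
for X in np.r_[pts(q),c0]:
    u=(proj(p,X)[0]+.5)*4; cv2.circle(im,tuple(int(round(a)) for a in u),3,(0,255,255),-1)
cv2.imwrite("pics/w2.png",cv2.resize(im[0:820,760:1500],None,fx=.7,fy=.7))
E
python3 go.py "[-45,-203,60,1.571]"
```

```text
t 2.3 TCP st [ -45.4 -204.4  194.6] styaw 1.57 F st [ 0.1 -0.1  0. ] w 0.0 q7 -0.33
[-45, -203, 60, 1.571] shift [  1.5   0.4 134.6] turn -0.0013495448672047328
```

View pics/w2.png

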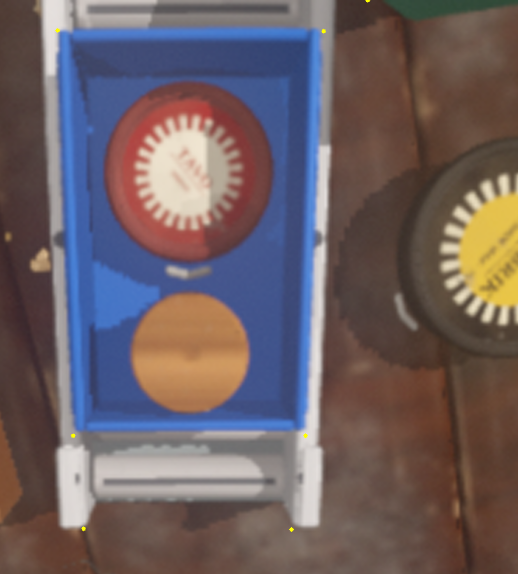

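```bash
python3 -m creep '[[255,0,0,40,0],[255,0,0,80,0],[255,0,0,110,0],[255,0,0,130,0],[255,0,0,135,0],[255,0,0,135,0]]'; python3 go.py "[-45,-20,60,1.571]"
```

```text
time_s: 2.9
eef_pos: [451.9, -0.2, 59.4]
tcp_rot: [-3.14, 0.001, 1.353]
force: [0.3, -0.2, -0.1]
gripper_width: -0.002
t 2.9 TCP st [ -45.6 -205.2   59.4] styaw 1.567 F st [ 0.4 -0.2 -0.1] w -0.0 q7 -0.42
[-45, -20, 60, 1.571] shift [185.2   0.   -0.7] turn -0.003581595048998354
```

```bash
python3 -m creep '[[255,10,0,0,0],[255,18,0,0,0],[255,26,0,0,0],[255,34,0,0,0],[255,42,0,0,0],[255,50,0,0,0],[255,58,0,0,0],[255,66,0,0,0],[255,74,0,0,0],[255,82,0,0,0],[255,90,0,0,0],[255,98,0,0,0]]';python3 go.py; python3 -m creep '[[255,8,0,0,0],[255,16,0,0,0],[255,24,0,0,0],[255,32,0,0,0],[255,40,0,0,0],[255,48,0,0,0],[255,54,0,0,0],[255,60,0,0,0],[255,65,0,0,0],[255,70,0,0,0],[255,74,0,0,0],[255,78,0,0,0]]';python3 go.py "[-45,-16,60,1.571]"
python3 - <<'E'
from station import imaging
import cv2
p=imaging.snapshot("top"); cv2.imwrite("pics/t2.png",cv2.resize(p["pixels"][135:290,160:360,::-1],None,fx=3.8,fy=3.8))
p=imaging.snapshot("wrist"); cv2.imwrite("pics/w3.png",p["pixels"][:,:,::-1])
E
```

```text
time_s: 4.1
eef_pos: [473.6, 97.7, 59.8]
tcp_rot: [-3.142, 0.0, 1.356]
force: [0.1, -0.1, -0.1]
gripper_width: -0.005
t 4.1 TCP st [ -45.3 -104.9   59.8] styaw 1.57 F st [ 0.1 -0.1 -0.1] w -0.0 q7 -0.65
time_s: 5.3
eef_pos: [490.2, 173.5, 59.8]
tcp_rot: [-3.142, 0.0, 1.356]
force: [-0.2, 0.3, 0.5]
gripper_width: 0.001
t 5.3 TCP st [-45.2 -27.3  59.8] styaw 1.57 F st [-0.3  0.2  0.5] w 0.0 q7 -0.81
[-45, -16, 60, 1.571] shift [11.3  0.2 -0.2] turn -0.0010136168205545637
```

View pics/t2.png

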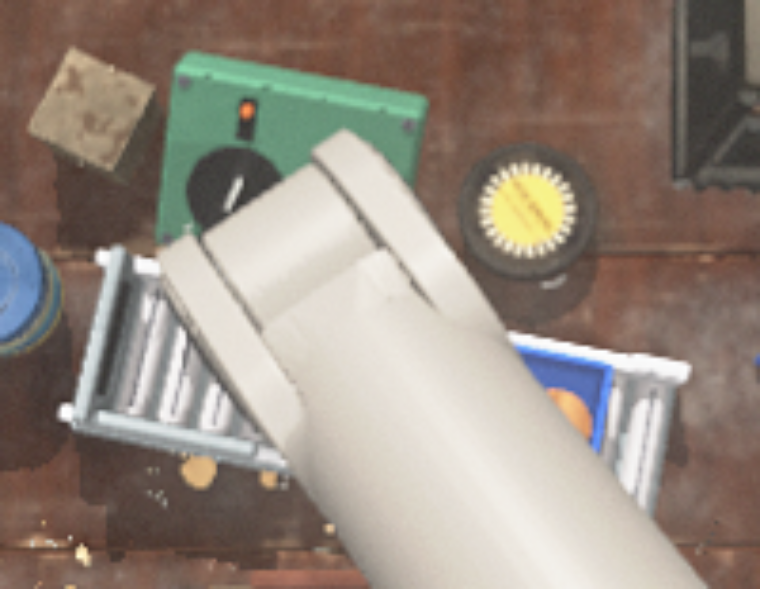

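View pics/w3.png

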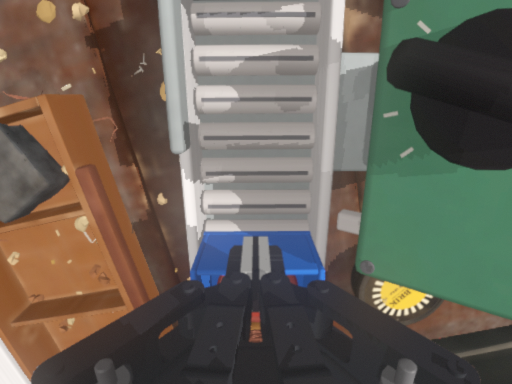

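Run:
```python
from station import imaging,env
import cv2
from h import *
p=imaging.snapshot("side"); u=proj(p,env.sense()["eef_pos"])[0]; print(u)
im=p["pixels"][:,:,::-1].copy(); cv2.imwrite("pics/s2.png",cv2.resize(im[130:330,120:320],None,fx=3,fy=3))
p=imaging.snapshot("wrist"); print(proj(p,env.sense()["eef_pos"]))
```

```text
[217.03368379 212.14617539]
[[257.32720443 226.49566196]]
```

View pics/s2.png

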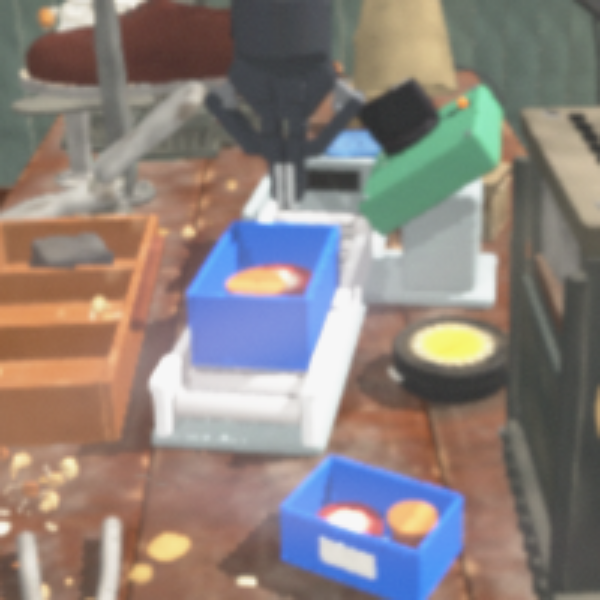

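Run:
```python
from station import imaging,env
import cv2
from h import *
s=env.sense(); P=np.array(s["eef_pos"]); print(P)
ps=imaging.snapshot("side"); pw=imaging.snapshot("wrist")
for k in range(0,60,10): print(k,proj(ps,P+[0,0,k]).round(1),proj(pw,P+[0,0,k]).round(1))
cv2.imwrite("pics/w4.png",cv2.resize(pw["pixels"][210:310,180:330,::-1],None,fx=5,fy=5,interpolation=cv2.INTER_CUBIC))
cv2.imwrite("pics/s4.png",cv2.resize(ps["pixels"][150:240,160:280,::-1],None,fx=6,fy=6,interpolation=cv2.INTER_CUBIC))
```

```text
[490.11964598 173.21602963  59.76253493]
0 [[217.  212.2]] [[257.2 225.8]]
10 [[216.9 208.4]] [[257.3 232.3]]
20 [[216.7 204.6]] [[257.4 239.5]]
30 [[216.6 200.7]] [[257.5 247.5]]
40 [[216.4 196.8]] [[257.7 256.4]]
50 [[216.2 192.9]] [[257.9 266.5]]
```

View pics/w4.png

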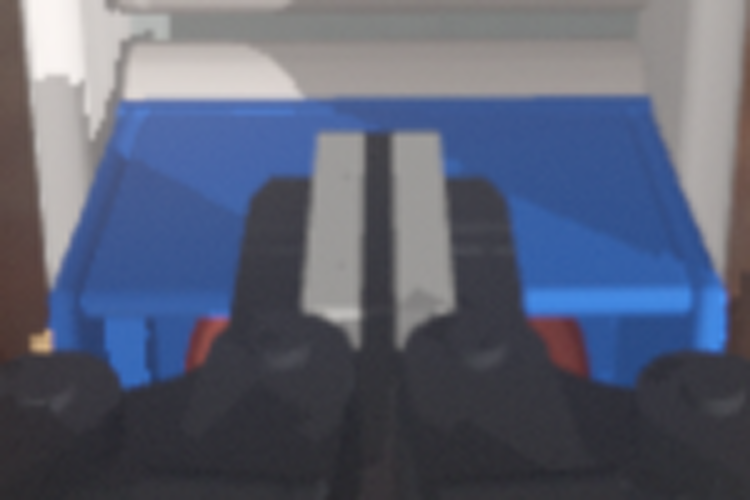

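View pics/s4.png

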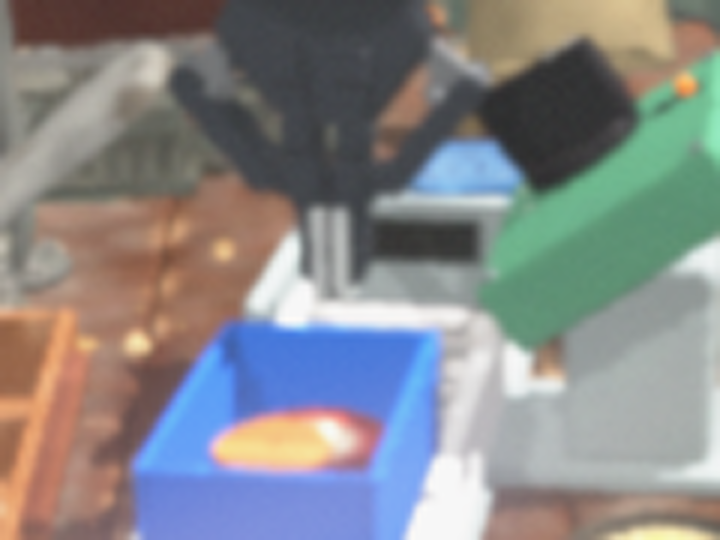

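```bash
python3 -m creep '[[255,0,0,-15,0],[255,0,0,-30,0],[255,-30,0,-30,0],[255,-70,0,-30,0],[255,-110,0,-30,0],[255,-145,0,-30,0],[255,-170,0,-30,0],[255,-182,0,-30,0],[255,-182,0,-30,0],[255,-182,0,-30,0]]';python3 go.py; python3 -m creep '[[255,0,0,20,0],[255,0,0,40,0],[255,0,0,55,0],[255,0,0,64,0],[255,0,0,64,0],[255,0,0,64,0]]';python3 go.py "[-45,-16,26,1.571]"
python3 - <<'E'
from station import imaging
import cv2
p=imaging.snapshot("side"); cv2.imwrite("pics/s5.png",cv2.resize(p["pixels"][150:300,150:300,::-1],None,fx=4,fy=4))
p=imaging.snapshot("wrist"); cv2.imwrite("pics/w5.png",p["pixels"][:,:,::-1])
E
```

```text
time_s: 6.6
eef_pos: [451.7, -3.0, 90.0]
tcp_rot: [3.141, -0.001, 1.357]
force: [-0.2, 0.5, 0.6]
gripper_width: 0.001
t 6.6 TCP st [ -45.2 -208.    90. ] styaw 1.571 F st [-0.3  0.4  0.6] w 0.0 q7 -0.38
time_s: 7.2
eef_pos: [451.9, -3.4, 26.2]
tcp_rot: [3.141, -0.001, 1.357]
force: [0.4, -0.1, -0.0]
gripper_width: -0.001
t 7.2 TCP st [ -45.  -208.4   26.2] styaw 1.572 F st [ 0.4 -0.  -0. ] w -0.0 q7 -0.43
[-45, -16, 26, 1.571] shift [1.924e+02 1.000e-01 3.000e-01] turn 0.0006758827010804325
```

View pics/s5.png

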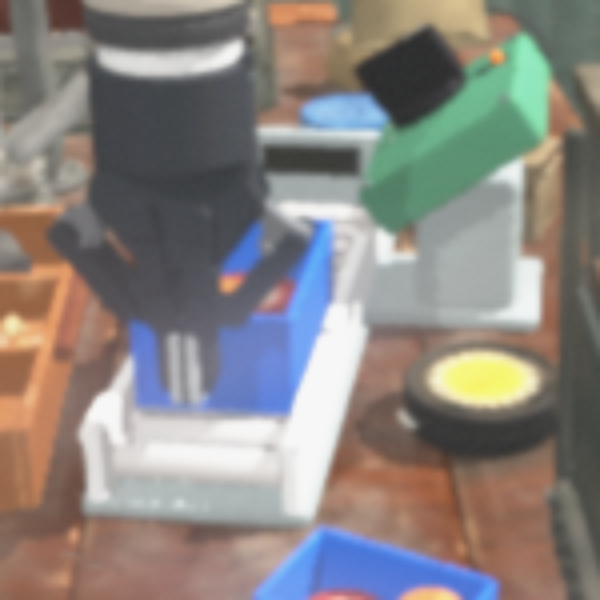

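View pics/w5.png

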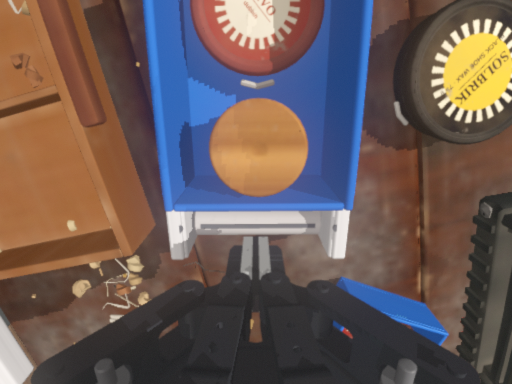

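```bash
python3 -m creep '[[255,10,0,0,0],[255,20,0,0,0],[255,28,0,0,0],[255,36,0,0,0],[255,44,0,0,0],[255,52,0,0,0],[255,60,0,0,0],[255,68,0,0,0],[255,76,0,0,0],[255,84,0,0,0],[255,92,0,0,0],[255,100,0,0,0]]';python3 go.py
python3 - <<'E'
from station import imaging
import cv2
p=imaging.snapshot("wrist"); cv2.imwrite("pics/w6.png",p["pixels"][:,:,::-1])
E
```

```text
time_s: 8.5
eef_pos: [472.6, 93.8, 25.7]
tcp_rot: [-3.141, 0.0, 1.356]
force: [-1.0, -0.2, 0.4]
gripper_width: -0.003
t 8.5 TCP st [ -45.4 -108.9   25.7] styaw 1.57 F st [-0.9 -0.4  0.4] w -0.0 q7 -0.67
```

View pics/w6.png

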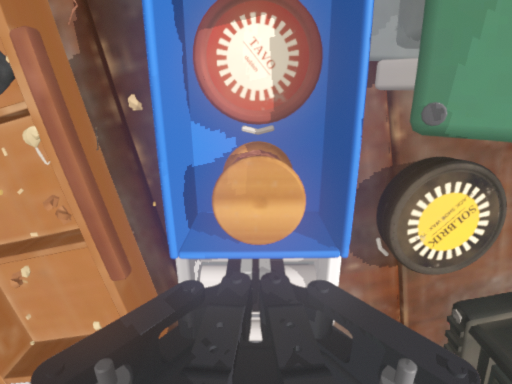

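Contact is made; the tote moves. Continue slowly to the stop.

```bash
python3 -m creep '[[255,7,0,0,0],[255,14,0,0,0],[255,21,0,0,0],[255,28,0,0,0],[255,35,0,0,0],[255,42,0,0,0],[255,48,0,0,0],[255,54,0,0,0],[255,59,0,0,0],[255,64,0,0,0],[255,68,0,0,0],[255,72,0,0,0]]';python3 go.py;python3 -m creep '[[255,3,0,0,0],[255,6,0,0,0],[255,9,0,0,0],[255,11,0,0,0],[255,13,0,0,0],[255,15,0,0,0],[255,15,0,0,0]]';python3 go.py
python3 - <<'E'
from station import imaging
import cv2
p=imaging.snapshot("wrist"); cv2.imwrite("pics/w7.png",p["pixels"][:,:,::-1])
E
```

```text
time_s: 9.75
eef_pos: [488.0, 163.7, 25.8]
tcp_rot: [-3.142, 0.0, 1.356]
force: [-0.0, -0.5, 0.1]
gripper_width: -0.001
t 9.75 TCP st [-45.2 -37.3  25.8] styaw 1.57 F st [ 0.1 -0.4  0.1] w -0.0 q7 -0.81
time_s: 10.45
eef_pos: [491.4, 178.7, 25.9]
tcp_rot: [3.141, -0.001, 1.356]
force: [0.0, 0.3, -0.8]
gripper_width: 0.001
t 10.45 TCP st [-45.1 -22.   25.9] styaw 1.571 F st [-0.   0.3 -0.8] w 0.0 q7 -0.84
```

View pics/w7.png

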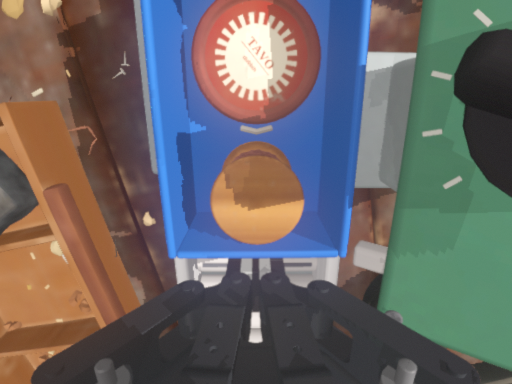

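```bash
for i in 1 ; do python3 -m creep '[[255,2,0,0,0],[255,4,0,0,0],[255,5,0,0,0],[255,5,0,0,0]]'|grep force;python3 go.py;  python3 -m creep '[[255,1,0,0,0],[255,2,0,0,0],[255,3,0,0,0],[255,3,0,0,0]]'|grep force;python3 go.py; done
```

```text
force: [-0.1, -0.3, -0.5]
t 10.9 TCP st [-45.1 -17.4  25.8] styaw 1.57 F st [-0.  -0.3 -0.5] w 0.0 q7 -0.84
force: [-3.2, -6.1, 4.8]
t 11.3 TCP st [-45.2 -17.6  25.8] styaw 1.569 F st [-1.8 -6.6  4.8] w -0.0 q7 -0.85
```

```bash
python3 -m creep '[[255,1,0,0,0],[255,2,0,0,0],[255,2,0,0,0],[255,2,0,0,0],[255,2,0,0,0]]'|grep force;python3 go.py
python3 - <<'E'
from station import imaging
import cv2
p=imaging.snapshot("wrist"); cv2.imwrite("pics/w8.png",p["pixels"][:,:,::-1])
p=imaging.snapshot("top"); cv2.imwrite("pics/t8.png",cv2.resize(p["pixels"][135:290,160:360,::-1],None,fx=3.8,fy=3.8))
E
```

```text
force: [-3.2, -8.6, 8.3]
t 11.8 TCP st [-45.3 -17.8  25.8] styaw 1.568 F st [-1.3 -9.1  8.3] w 0.0 q7 -0.85
```

View pics/w8.png

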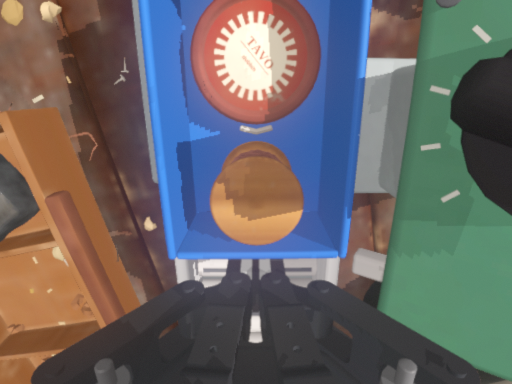

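View pics/t8.png

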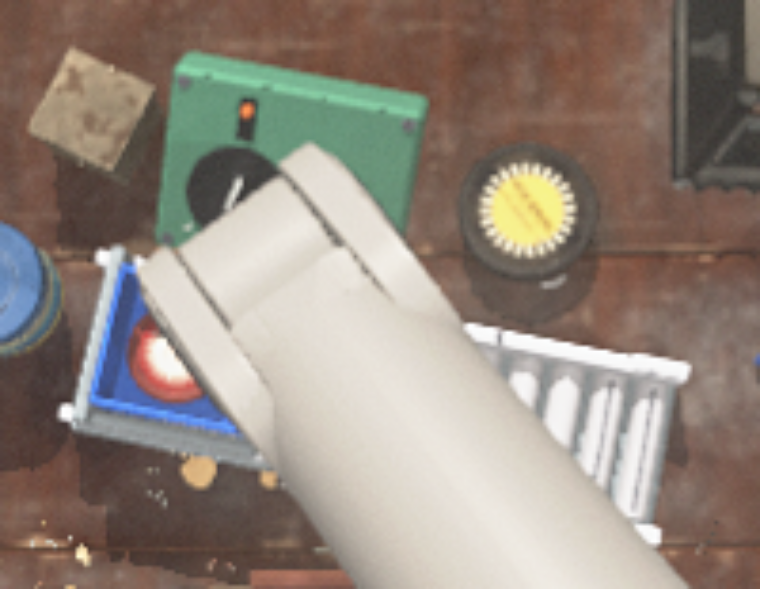

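```bash
python3 -m creep '[[255,-8,0,0,0],[255,-20,0,0,0],[255,-30,0,0,0],[255,-30,0,-40,0],[255,-30,0,-80,0],[255,-30,0,-120,0],[255,-30,0,-160,0],[255,-30,0,-165,0],[255,-30,0,-165,0]]'|grep force
python3 go.py "[20,30,190,1.571]" "[55,84,190,1.571]"
python3 - <<'E'
from station import imaging
from fit import *
import pickle
q=r.x
p=imaging.snapshot("wrist"); pickle.dump(p,open("w9.pkl","wb"))
im=p["pixels"][:,:,::-1].copy()
D=np.array([42.3,59.4,137]); n=np.array([-.574,0,.819])
for X in [D,D+38*n,[85,61,160],[-3,60+65,90],[-3,60-65,90],[-87,60-65,90],[8,106,102],[8,-38,102]]:
    u=proj(p,W(q,X))[0]; print(X,u.round(1)); cv2.circle(im,tuple(int(round(a)) for a in u),2,(0,255,255),-1)
cv2.imwrite("pics/w9.png",im)
E
```

```text
force: [0.5, 0.2, -0.1]
t 12.8 TCP st [-44.3 -42.1 192.1] styaw 1.57 F st [ 0.4  0.3 -0.1] w 0.0 q7 -0.7
[20, 30, 190, 1.571] shift [72.1 64.2  2.4] turn -0.0011597134377587803
[55, 84, 190, 1.571] shift [126.2  99.2   2.6] turn -0.0011597134377587803
[ 42.3  59.4 137. ] [368.1  75.9]
[ 20.488  59.4   168.122] [353.8  71.8]
[85, 61, 160] [439.   72.8]
[-3, 125, 90] [3.036e+02 2.000e-01]
[-3, -5, 90] [297.7 148. ]
[-87, -5, 90] [213.2 148.1]
[8, 106, 102] [318.   20.6]
[8, -38, 102] [309.1 183.3]
```

View pics/w9.png

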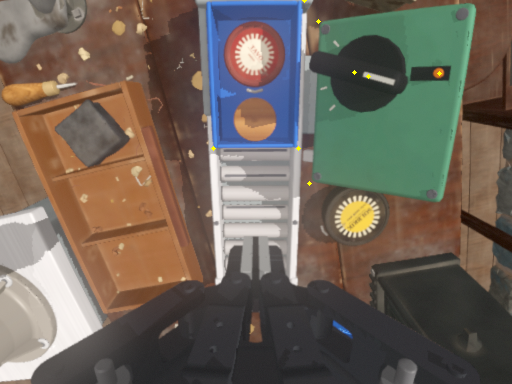

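```bash
python3 -m creep '[[255,25,20,0,0],[255,60,47,0,0],[255,95,74,0,0],[255,120,93,0,0],[255,130,101,0,0],[255,130,101,0,0],[255,130,101,0,0]]'|grep force
python3 go.py "[57,88,135,1.571]"
python3 - <<'E'
from station import imaging
from fit import *
import pickle
q=r.x
p=imaging.snapshot("wrist"); pickle.dump(p,open("w10.pkl","wb"))
im=p["pixels"][:,:,::-1].copy()
D=np.array([43.5,62.5,138]); n=np.array([-.574,0,.819])
for X in [D,D+38*n]:
    u=proj(p,W(q,X))[0]; print(X,u.round(1)); cv2.circle(im,tuple(int(round(a)) for a in u),2,(0,255,255),-1)
cv2.imwrite("pics/w10.png",im)
p=imaging.snapshot("side"); cv2.imwrite("pics/s10.png",cv2.resize(p["pixels"][100:240,170:310,::-1],None,fx=4,fy=4))
E
```

```text
force: [-0.7, 0.7, 0.3]
t 13.55 TCP st [ 54.8  86.4 188.4] styaw 1.571 F st [-0.9  0.6  0.3] w -0.0 q7 -0.84
[57, 88, 135, 1.571] shift [ 1.7  2.4 53.3] turn -0.0003368707182322961
[ 43.5  62.5 138. ] [244.2 226.1]
[ 21.688  62.5   169.122] [214.8 243.1]
```

View pics/w10.png

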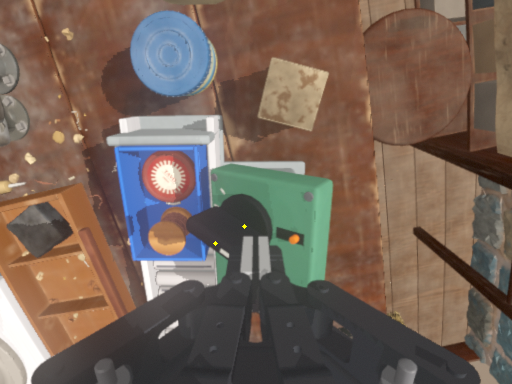

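View pics/s10.png

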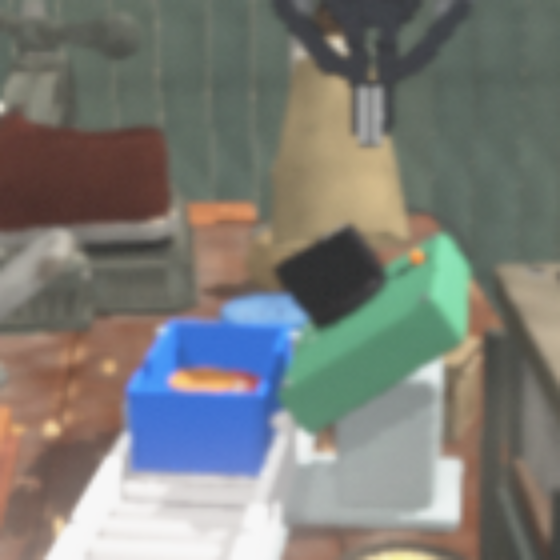

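```bash
python3 -m creep '[[255,2,2,15,0],[255,2,2,30,0],[255,2,2,42,0],[255,2,2,50,0],[255,2,2,50,0],[255,2,2,50,0]]'|grep force
python3 go.py "[57,88,135,1.571]"
python3 - <<'E'
from station import imaging
import cv2
p=imaging.snapshot("wrist"); 
cv2.imwrite("pics/w11.png",p["pixels"][:,:,::-1])
p=imaging.snapshot("side"); cv2.imwrite("pics/s11.png",cv2.resize(p["pixels"][130:230,210:310,::-1],None,fx=5,fy=5))
E
```

```text
force: [-0.8, -0.3, 0.2]
t 14.25 TCP st [ 58.   89.4 141. ] styaw 1.57 F st [-0.7 -0.4  0.2] w 0.0 q7 -0.85
[57, 88, 135, 1.571] shift [-1.4 -1.   6. ] turn -0.000962426812037398
```

View pics/w11.png

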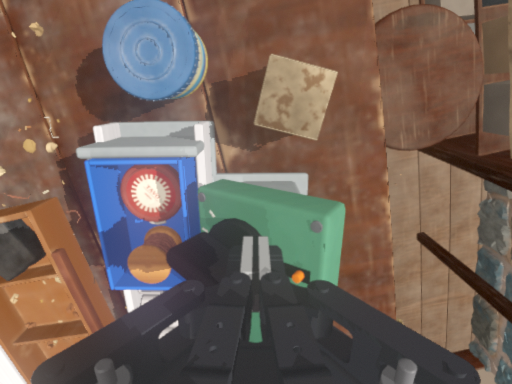

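View pics/s11.png

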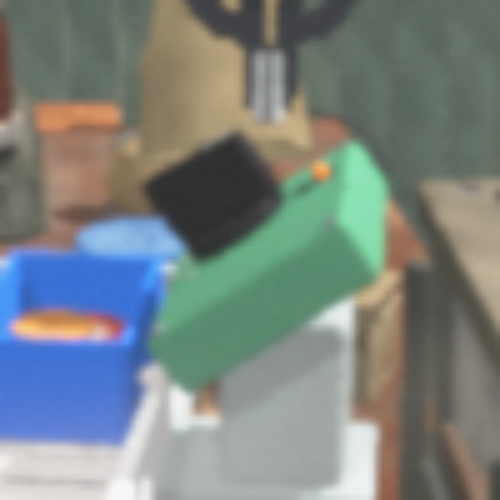

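Run:
```python
from fit import *
q=r.x; ps=pickle.load(open("side.pkl","rb"))
for z in [141,161,175,185,195]: print(z,proj(ps,W(q,[58,89.4,z])).round(1))
D=np.array([43.5,62.5,138]); n=np.array([-.574,0,.819])
print(proj(ps,W(q,[D,D+38*n])))
```

```text
141 [[263.9 167.1]]
161 [[263.9 159.8]]
175 [[263.9 154.5]]
185 [[264.  150.8]]
195 [[264. 147.]]
[[257.30063688 171.1875991 ]
 [248.72283258 159.1789957 ]]
```

```bash
cat > wp.py <<'E'
import sys; from fit import *
from station import env
from scipy.spatial.transform import Rotation as Ro
q=r.x; D=np.array([43.5,62.5,138]); n=np.array([-.574,0,.819]); sl=np.array([.819,0,.574]); Y=np.array([0,1.,0]); h=15
def c(a):
    u=np.cos(a)*sl-np.sin(a)*Y; tr=np.sin(a)*sl+np.cos(a)*Y
    rr=11.9*abs(np.sin(a))+11*abs(np.cos(a)); R=np.interp(a,[.2,.8,1.5,1.65,2.2,3],[28,24,20,20,24,22])
    return D+h*n+R*u+(7.5+rr)*tr-[0,0,34]
if __name__=="__main__":
    s=env.sense(); P=np.array(s["eef_pos"]); T=Ro.from_euler('xyz',s["tcp_rot"]).as_matrix()
    print(W([0,0,-q[2]],P-[q[0],q[1],0])[0].round(1), "F st",W([0,0,-q[2]],s["force"])[0].round(1),s["time_s"])
    for a in np.arange(float(sys.argv[1]),float(sys.argv[2])+.001,float(sys.argv[3])): print(round(a,2),c(a).round(0),(T.T@(W(q,c(a))[0]-P)).round(1).tolist())
E
python3 wp.py 0 2.6 .2
```

```text
[ 58.3  89.9 141.7] F st [-0.5  0.2  0.9] 14.35
0.0 [ 58.  81. 132.] [-8.9, -0.5, 9.3]
0.2 [ 61.  77. 134.] [-12.7, 2.4, 7.3]
0.4 [ 62.  73. 135.] [-17.3, 3.8, 6.3]
0.6 [ 63.  67. 136.] [-22.5, 4.5, 5.8]
0.8 [ 63.  62. 136.] [-28.1, 4.2, 6.0]
1.0 [ 61.  56. 135.] [-34.0, 2.9, 7.0]
1.2 [ 59.  50. 133.] [-39.5, 0.3, 8.8]
1.4 [ 55.  46. 130.] [-44.1, -3.5, 11.4]
1.6 [ 51.  42. 127.] [-48.0, -7.7, 14.4]
1.8 [ 48.  37. 126.] [-52.9, -10.1, 16.0]
2.0 [ 44.  32. 123.] [-57.4, -14.0, 18.8]
2.2 [ 39.  29. 119.] [-60.7, -19.3, 22.5]
2.4 [ 34.  29. 116.] [-60.7, -24.5, 26.1]
2.6 [ 28.  31. 112.] [-59.1, -29.8, 29.8]
```

```bash
python3 -m creep '[[255,-6,2,7,0],[255,-12,2,7,0],[255,-15,3,7,0],[255,-17,4,6,0],[255,-20,4,6,0],[255,-22,4,6,0],[255,-22,4,6,0]]'|grep force
python3 wp.py .4 2.6 .2
python3 - <<'E'
from station import imaging
import cv2
p=imaging.snapshot("wrist"); 
cv2.imwrite("pics/w12.png",p["pixels"][:,:,::-1])
p=imaging.snapshot("side"); cv2.imwrite("pics/s12.png",cv2.resize(p["pixels"][130:230,210:310,::-1],None,fx=5,fy=5))
E
```

```text
force: [-0.2, -0.4, -0.2]
[ 62.1  67.3 135.1] F st [-0.1 -0.5 -0.2] 15.05
0.4 [ 62.  73. 135.] [5.3, -0.0, -0.3]
0.6 [ 63.  67. 136.] [0.1, 0.6, -0.7]
0.8 [ 63.  62. 136.] [-5.6, 0.4, -0.6]
1.0 [ 61.  56. 135.] [-11.4, -1.0, 0.4]
1.2 [ 59.  50. 133.] [-16.9, -3.6, 2.2]
1.4 [ 55.  46. 130.] [-21.5, -7.3, 4.9]
1.6 [ 51.  42. 127.] [-25.4, -11.6, 7.8]
1.8 [ 48.  37. 126.] [-30.3, -13.9, 9.5]
2.0 [ 44.  32. 123.] [-34.9, -17.9, 12.2]
2.2 [ 39.  29. 119.] [-38.2, -23.2, 15.9]
2.4 [ 34.  29. 116.] [-38.2, -28.3, 19.5]
2.6 [ 28.  31. 112.] [-36.5, -33.6, 23.3]
```

View pics/w12.png

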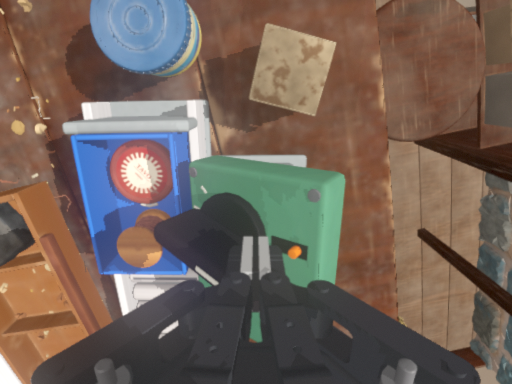

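View pics/s12.png

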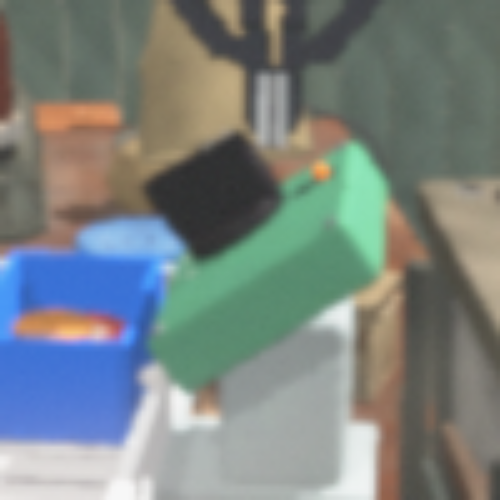

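Run:
```python
from station import imaging
from fit import *
q=r.x
p=imaging.snapshot("wrist"); im=cv2.resize(p["pixels"][180:310,130:330,::-1],None,fx=4,fy=4,interpolation=cv2.INTER_CUBIC)
D=np.array([43.5,62.5,138]); n=np.array([-.574,0,.819]); sl=np.array([.819,0,.574])
for a,col in [(.2,(0,255,255)),(.6,(0,0,255))]:
    u=np.cos(a)*sl-np.sin(a)*np.array([0,1,0]);v=np.cross(n,u)
    for e in (-33,33):
        for w in (-7.5,7.5):
            x=(proj(p,W(q,D+38*n+e*u+w*v))[0]+.5-[130,180])*4; cv2.circle(im,tuple(int(round(k)) for k in x),4,col,-1)
cv2.imwrite("pics/w13.png",im)
p=imaging.snapshot("top"); cv2.imwrite("pics/t13.png",cv2.resize(p["pixels"][135:235,180:300,::-1],None,fx=5,fy=5))
```

```text
(no output)
```

View pics/w13.png

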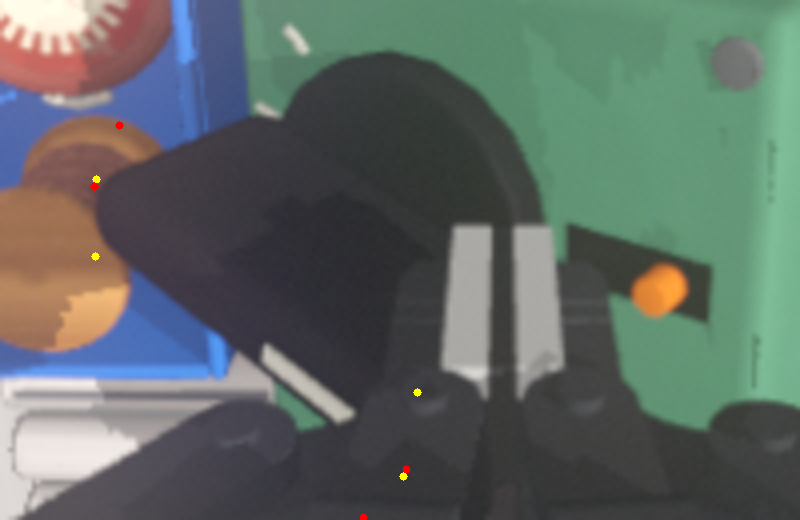

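View pics/t13.png

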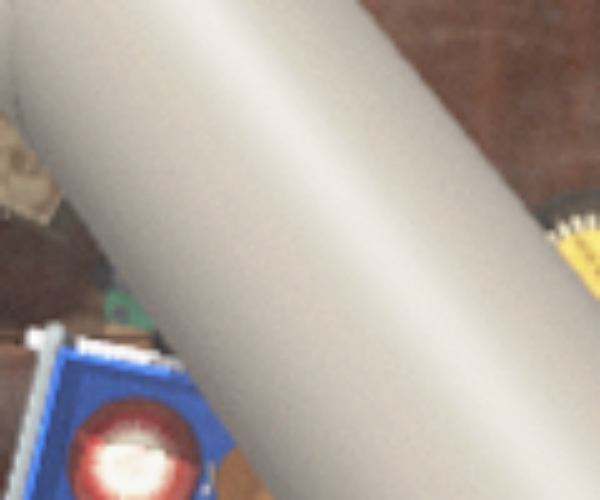

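Run:
```python
import pickle,cv2
p=pickle.load(open("w9.pkl","rb")); cv2.imwrite("pics/w9z.png",cv2.resize(p["pixels"][20:130,295:465,::-1],None,fx=4.7,fy=4.7,interpolation=cv2.INTER_CUBIC))
p=pickle.load(open("side.pkl","rb")); cv2.imwrite("pics/s0z.png",cv2.resize(p["pixels"][145:225,230:300,::-1],None,fx=8,fy=7.5,interpolation=cv2.INTER_CUBIC))
```

```text
(no output)
```

View pics/w9z.png

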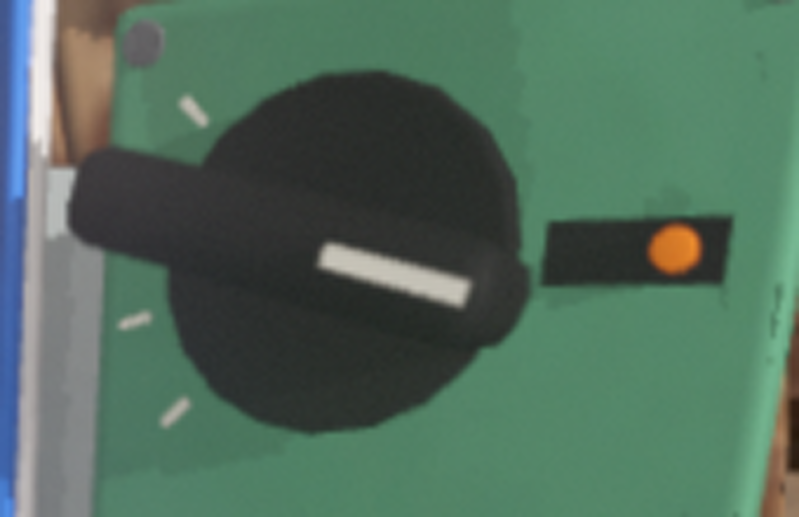

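View pics/s0z.png

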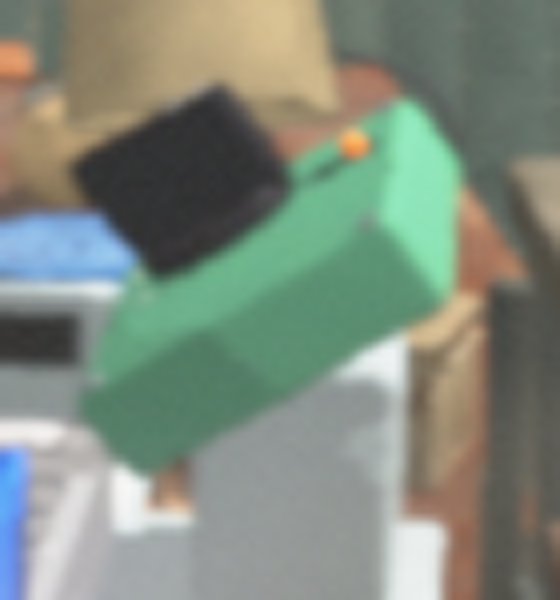

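Run:
```python
from fit import *
q=r.x; ps=pickle.load(open("side.pkl","rb")); pw=pickle.load(open("w9.pkl","rb"))
n=np.array([-.574,0,.819]); sl=np.array([.819,0,.574]); Y=np.array([0,1,0])
O=[(pw,[368,73.6]),(pw,[310.3,62.6]),(ps,[239.4,167]),(ps,[257.3,156.3]),(ps,[248.8,181.7]),(ps,[266.3,169.7])]
def m(x):
    D=x[:3];a=x[3];u=np.cos(a)*sl-np.sin(a)*Y
    return [D,D+38*n-33*u,D+38*n-33*u,D+38*n+33*u,D-4*n-29*sl,D-4*n+29*sl]
res=lambda x: np.concatenate([proj(P,W(q,X))[0]-o for (P,o),X in zip(O,m(x))])
s=least_squares(res,[43,62,138,.2]); print(s.x,s.fun.reshape(-1,2).round(1))
ptop=pickle.load(open("top.pkl","rb")); print(proj(ptop,W(q,s.x[:3])))
# w9-only & top disc triangulation
```

```text
[ 43.63821655  61.26022183 131.21951625   0.19964159] [[-0.8  0.4]
 [-0.  -0.3]
 [-0.5  0.8]
 [ 1.6 -0.5]
 [ 0.2 -0.8]
 [ 1.2 -0.5]]
[[221.7124185  185.39442381]]
```

```bash
sed -i 's/D=np.array(\[43.5,62.5,138\])/D=np.array([43.6,61.5,131.5])/' wp.py; python3 -m creep '[[255,12,0,0,0],[255,20,0,0,0],[255,22,-1,4,0],[255,22,-1,8,0],[255,22,-1,8,0]]'|grep force
python3 wp.py 0 1 .2
```

```text
force: [0.0, 0.1, 0.4]
[ 60.2  88.9 125.4] F st [-0.   0.1  0.4] 15.75
0.0 [ 58.  80. 126.] [-8.9, -2.3, -0.4]
0.2 [ 61.  76. 128.] [-12.7, 0.6, -2.4]
0.4 [ 62.  72. 129.] [-17.3, 2.0, -3.4]
0.6 [ 63.  66. 129.] [-22.5, 2.7, -3.9]
0.8 [ 63.  61. 129.] [-28.1, 2.4, -3.7]
1.0 [ 61.  55. 128.] [-34.0, 1.0, -2.7]
```

```bash
python3 -m creep '[[255,-6,0,-1,0],[255,-12,1,-2,0],[255,-15,1,-2,0],[255,-18,2,-3,0],[255,-20,2,-3,0],[255,-23,2,-3,0],[255,-23,2,-3,0]]'|grep force
python3 wp.py .6 2.6 .2
python3 - <<'E'
from station import imaging
import cv2
p=imaging.snapshot("wrist"); 
cv2.imwrite("pics/w14.png",cv2.resize(p["pixels"][180:310,130:330,::-1],None,fx=4,fy=4,interpolation=cv2.INTER_CUBIC))
p=imaging.snapshot("side"); cv2.imwrite("pics/s14.png",cv2.resize(p["pixels"][130:230,210:310,::-1],None,fx=5,fy=5))
E
```

```text
force: [1.8, 2.1, 0.4]
[ 63.1  67.7 130.2] F st [1.3 2.5 0.4] 16.45
0.6 [ 63.  66. 129.] [-1.3, -0.2, 0.9]
0.8 [ 63.  61. 129.] [-6.9, -0.5, 1.1]
1.0 [ 61.  55. 128.] [-12.8, -1.9, 2.0]
1.2 [ 59.  49. 126.] [-18.3, -4.5, 3.8]
1.4 [ 55.  45. 124.] [-22.9, -8.3, 6.4]
1.6 [ 51.  41. 121.] [-26.8, -12.5, 9.4]
1.8 [ 48.  36. 119.] [-31.7, -14.9, 11.0]
2.0 [ 44.  31. 116.] [-36.3, -18.8, 13.8]
2.2 [ 39.  28. 113.] [-39.6, -24.1, 17.5]
2.4 [ 34.  28. 109.] [-39.6, -29.3, 21.1]
2.6 [ 29.  30. 105.] [-37.9, -34.6, 24.8]
```

View pics/w14.png

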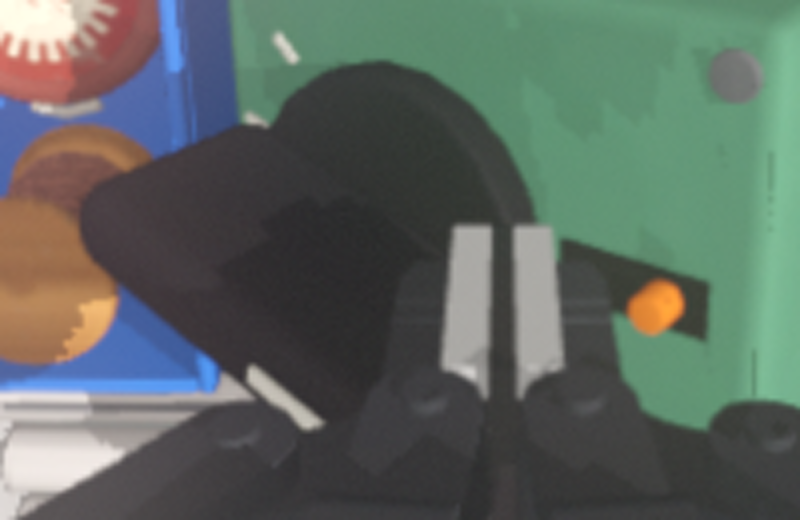

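View pics/s14.png

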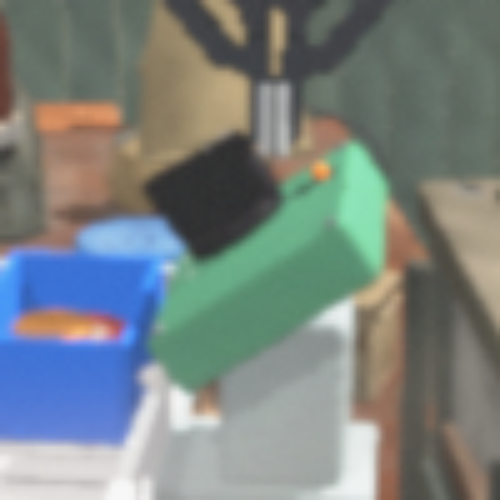

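```bash
python3 -m creep '[[255,-2,0,0,0],[255,-4,0,0,0],[255,-6,0,0,0],[255,-8,0,0,0],[255,-10,0,0,0],[255,-12,-1,0,0],[255,-12,-1,0,0]]'|grep force
python3 wp.py .6 1 .2
python3 - <<'E'
from station import imaging
import cv2
p=imaging.snapshot("wrist"); 
cv2.imwrite("pics/w15.png",cv2.resize(p["pixels"][180:310,130:330,::-1],None,fx=4,fy=4,interpolation=cv2.INTER_CUBIC))
p=imaging.snapshot("side"); cv2.imwrite("pics/s15.png",cv2.resize(p["pixels"][130:230,210:310,::-1],None,fx=5,fy=5))
E
```

```text
force: [1.4, 3.5, -0.5]
[ 61.4  54.3 129.7] F st [ 0.6  3.7 -0.5] 17.25
0.6 [ 63.  66. 129.] [12.1, 1.4, 0.3]
0.8 [ 63.  61. 129.] [6.5, 1.2, 0.5]
1.0 [ 61.  55. 128.] [0.6, -0.2, 1.5]
```

View pics/w15.png

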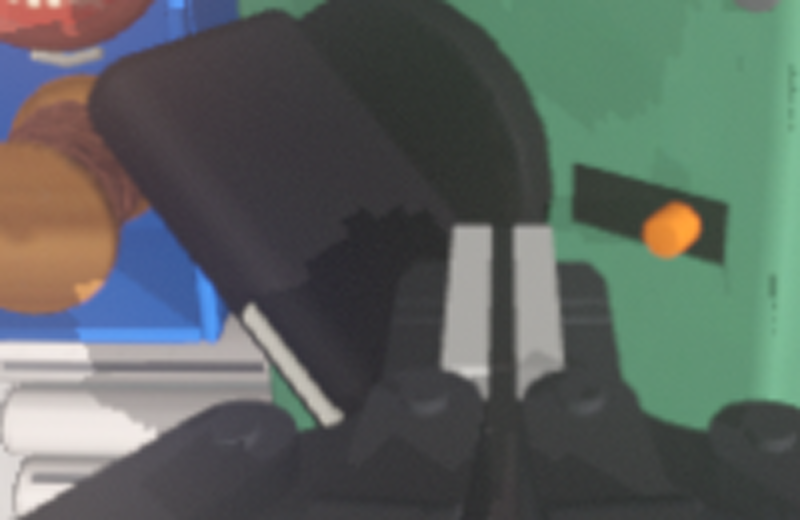

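View pics/s15.png

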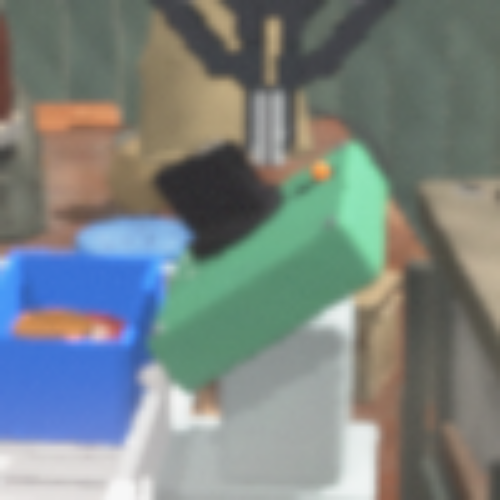

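```bash
sed -i 's/+11\*abs/+4*abs/' wp.py; python3 wp.py .4 2.6 .2
```

```text
[ 61.5  54.2 129.7] F st [ 0.3  3.  -0.5] 17.35
0.4 [ 60.  66. 127.] [11.5, -1.4, 2.3]
0.6 [ 60.  62. 127.] [7.5, -1.3, 2.3]
0.8 [ 60.  57. 127.] [3.2, -1.8, 2.6]
1.0 [ 59.  53. 126.] [-1.3, -2.8, 3.4]
1.2 [ 57.  49. 125.] [-5.6, -4.8, 4.7]
1.4 [ 54.  45. 123.] [-9.5, -7.6, 6.7]
1.6 [ 50.  41. 121.] [-13.2, -11.0, 9.1]
1.8 [ 47.  36. 118.] [-17.7, -14.5, 11.5]
2.0 [ 42.  33. 115.] [-21.5, -19.3, 14.9]
2.2 [ 36.  31. 111.] [-23.5, -25.2, 19.1]
2.4 [ 31.  32. 107.] [-22.2, -30.5, 22.8]
2.6 [ 26.  35. 104.] [-19.1, -35.4, 26.3]
```

```bash
python3 -m creep '[[255,-1,-2,3,0],[255,-3,-4,4,0],[255,-6,-5,5,0],[255,-8,-6,6,0],[255,-10,-8,7,0],[255,-12,-9,8,0],[255,-13,-11,9,0],[255,-13,-11,9,0]]'|grep force
python3 wp.py 1.4 2.6 .2
python3 - <<'E'
from station import imaging
import cv2
p=imaging.snapshot("wrist"); 
cv2.imwrite("pics/w16.png",cv2.resize(p["pixels"][150:310,130:330,::-1],None,fx=4,fy=3.7,interpolation=cv2.INTER_CUBIC))
p=imaging.snapshot("side"); cv2.imwrite("pics/s16.png",cv2.resize(p["pixels"][130:230,210:310,::-1],None,fx=5,fy=5))
E
```

```text
force: [2.1, 1.5, 4.0]
[ 51.2  40.5 121.1] F st [1.8 1.9 4. ] 18.15
1.4 [ 54.  45. 123.] [4.2, 2.7, -1.9]
1.6 [ 50.  41. 121.] [0.5, -0.8, 0.5]
1.8 [ 47.  36. 118.] [-4.0, -4.2, 2.9]
2.0 [ 42.  33. 115.] [-7.8, -9.0, 6.3]
2.2 [ 36.  31. 111.] [-9.8, -14.9, 10.4]
2.4 [ 31.  32. 107.] [-8.5, -20.2, 14.1]
2.6 [ 26.  35. 104.] [-5.5, -25.2, 17.6]
```

View pics/w16.png

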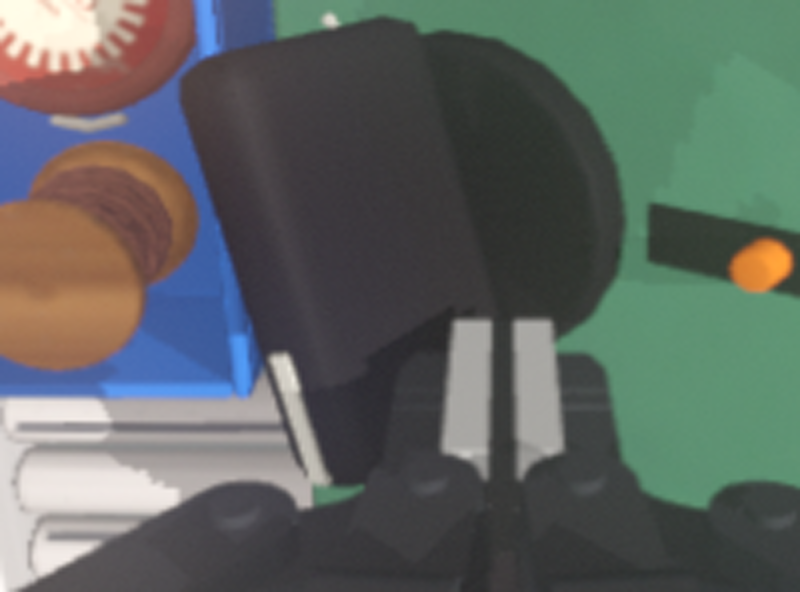

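View pics/s16.png

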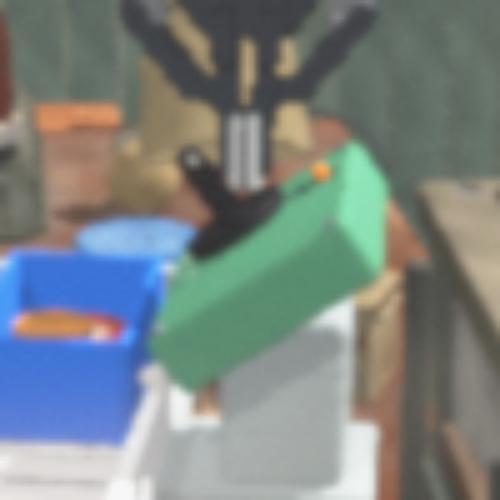

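```bash
python3 -m creep '[[255,-2,-2,1,0],[255,-4,-4,3,0],[255,-6,-7,5,0],[255,-8,-9,6,0],[255,-8,-9,6,0]]'|grep force
python3 wp.py 1.8 2.8 .2
python3 - <<'E'
from station import imaging
import cv2
p=imaging.snapshot("wrist"); 
cv2.imwrite("pics/w17.png",cv2.resize(p["pixels"][150:310,130:350,::-1],None,fx=3.6,fy=3.6,interpolation=cv2.INTER_CUBIC))
E
```

```text
force: [3.9, 1.8, 3.6]
[ 43.1  34.  115.2] F st [3.4 2.6 3.6] 18.75
1.8 [ 47.  36. 118.] [2.4, 3.9, -3.0]
2.0 [ 42.  33. 115.] [-1.3, -0.9, 0.4]
2.2 [ 36.  31. 111.] [-3.4, -6.8, 4.5]
2.4 [ 31.  32. 107.] [-2.0, -12.1, 8.1]
2.6 [ 26.  35. 104.] [1.0, -17.1, 11.6]
2.8 [ 22.  40. 101.] [5.5, -21.4, 14.6]
```

View pics/w17.png

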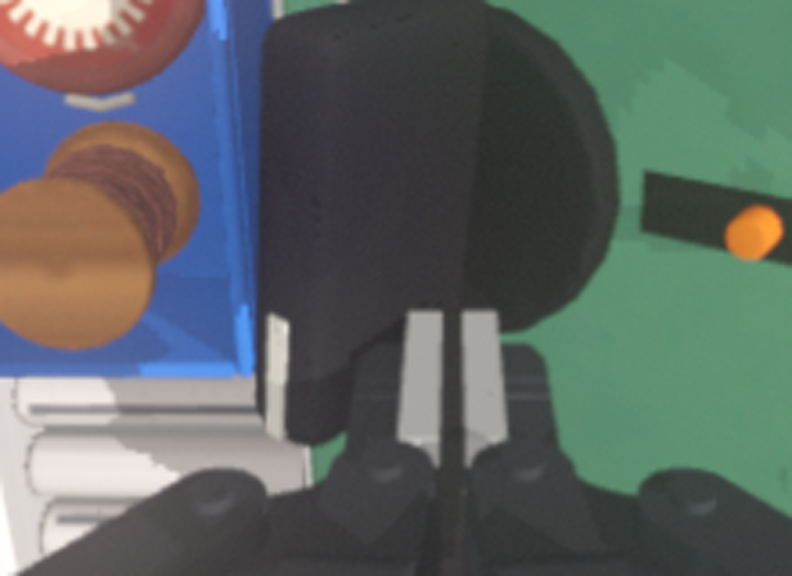

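```bash
python3 -m creep '[[255,-2,-3,2,0],[255,-3,-5,3,0],[255,-3,-7,5,0],[255,-3,-9,6,0],[255,-3,-9,6,0]]'|grep force
python3 wp.py 2.2 3. .2
python3 - <<'E'
from station import imaging
import cv2
p=imaging.snapshot("wrist"); 
cv2.imwrite("pics/w18.png",cv2.resize(p["pixels"][150:310,130:350,::-1],None,fx=3.6,fy=3.6,interpolation=cv2.INTER_CUBIC))
E
```

```text
force: [4.6, 0.0, 3.6]
[ 35.1  29.2 109.3] F st [4.5 1.  3.6] 19.3
2.2 [ 36.  31. 111.] [1.4, 1.2, -1.4]
2.4 [ 31.  32. 107.] [2.7, -4.1, 2.3]
2.6 [ 26.  35. 104.] [5.8, -9.1, 5.7]
2.8 [ 22.  40. 101.] [10.3, -13.3, 8.7]
3.0 [19. 45. 98.] [16.1, -16.5, 10.9]
```

View pics/w18.png

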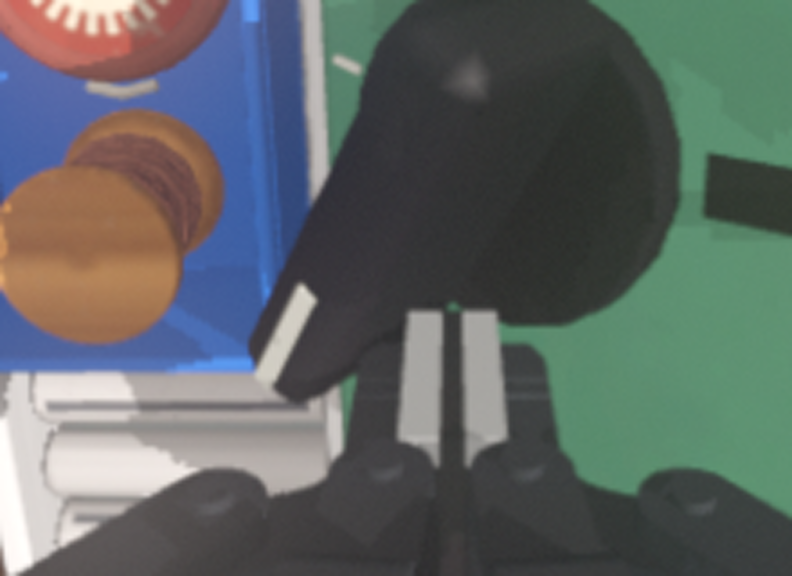

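```bash
cat > look.py <<'E'
import sys
from station import imaging
import cv2
p=imaging.snapshot("wrist"); 
cv2.imwrite(f"pics/{sys.argv[1]}.png",cv2.resize(p["pixels"][120:310,130:390,::-1],None,fx=3,fy=3,interpolation=cv2.INTER_CUBIC))
E
python3 -m creep '[[255,1,-2,1,0],[255,1,-4,3,0],[255,1,-4,3,0]]'|grep force
python3 wp.py 2.2 3. .2; python3 look.py w19
```

```text
force: [0.3, -0.1, 0.5]
[ 26.   29.4 103.7] F st [ 0.3 -0.1  0.5] 19.65
2.2 [ 36.  31. 111.] [1.2, 10.3, -7.0]
2.4 [ 31.  32. 107.] [2.6, 5.0, -3.3]
2.6 [ 26.  35. 104.] [5.6, 0.1, 0.2]
2.8 [ 22.  40. 101.] [10.2, -4.2, 3.2]
3.0 [19. 45. 98.] [16.0, -7.3, 5.4]
```

View pics/w19.png

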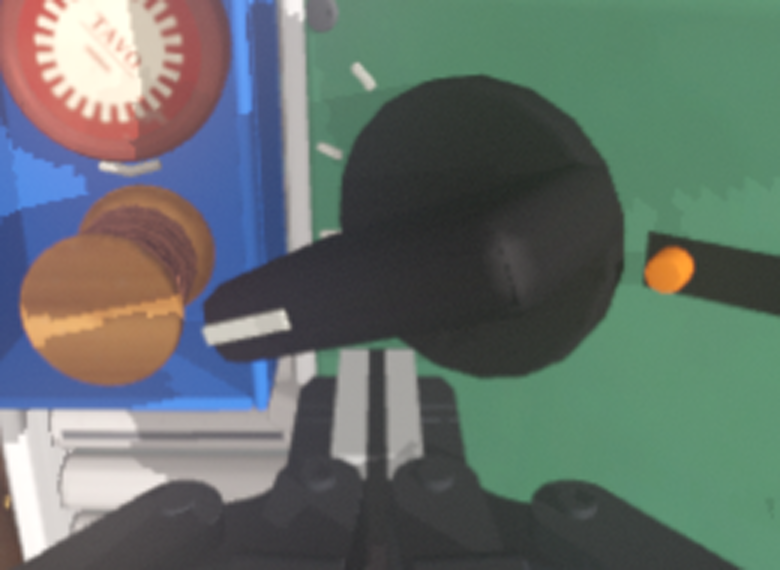

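```bash
python3 -m creep '[[255,-8,0,0,0],[255,-18,0,-5,0],[255,-25,0,-30,0],[255,-25,0,-70,0],[255,-30,-20,-105,0],[255,-45,-50,-115,0],[255,-70,-80,-115,0],[255,-70,-80,-115,0],[255,-70,-80,-115,0],[255,-70,-80,-115,0]]'|grep force
python3 go.py
python3 - <<'E'
from station import imaging
from fit import *
q=r.x
p=imaging.snapshot("wrist"); im=p["pixels"][:,:,::-1].copy()
for X in [[-3,-5,90],[-87,-5,90],[-3,-11,90],[-87,-11,90]]:
    u=proj(p,W(q,X))[0]; print(X,u.round(1))
cv2.imwrite("pics/w20.png",cv2.resize(im,None,fx=1.5,fy=1.5))
p=imaging.snapshot("side"); cv2.imwrite("pics/s20.png",cv2.resize(p["pixels"][130:280,150:310,::-1],None,fx=4.5,fy=4))
p=imaging.snapshot("top"); cv2.imwrite("pics/t20.png",cv2.resize(p["pixels"][135:290,130:330,::-1],None,fx=3.8,fy=3.8))
E
```

```text
force: [0.7, 0.6, 0.5]
t 20.7 TCP st [-50.4 -38.8 221. ] styaw 1.569 F st [0.6 0.7 0.5] w 0.0 q7 -0.71
[-3, -5, 90] [299.6 146.5]
[-87, -5, 90] [222.8 146.6]
[-3, -11, 90] [299.4 151.9]
[-87, -11, 90] [223. 152.]
```

View pics/w20.png

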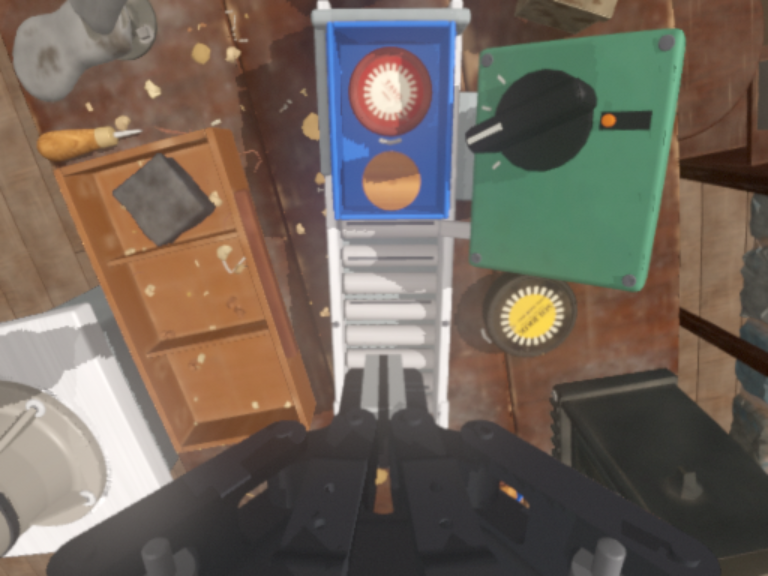

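View pics/s20.png

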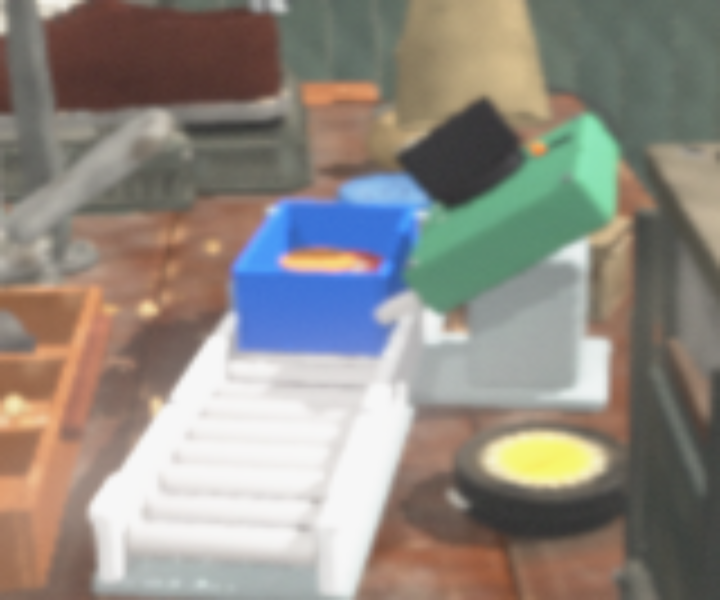

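View pics/t20.png

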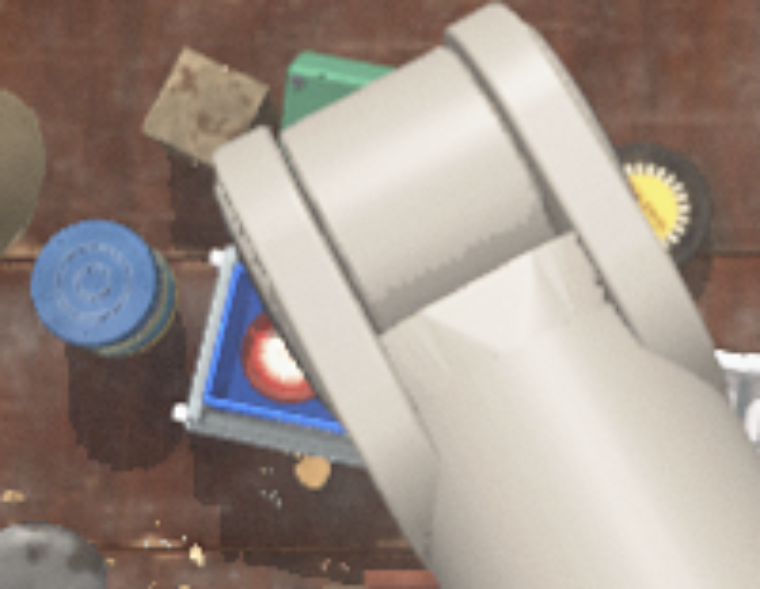

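```bash
python3 -m creep '[[255,0,0,0,0],[255,0,0,0,0],[255,0,0,0,0]]'|grep force; python3 -c "
from station import hand_in
print(hand_in())"
```

```text
force: [-0.3, 0.0, 0.6]
the job is handed in; nothing more can be done
None
```

I pushed the tote home against the end stop and turned the cam knob clockwise until the bolt dropped behind it. Then I backed the gripper off and handed the job in, at about 21 s of the 64 s allowed. `hand_in()` gives no verdict.

**Tote:** In the last wrist picture its rear rim projects to station y ≈ -5 mm, so its centre is at about 60 mm. That is home to within about 1 mm. At the stop the tote stalled against the finger with about 9 N along the track.

**Knob and bolt:** I pushed the bar's upper end round with the shut fingers. The knob snapped ahead of the fingers at roughly 2.6 rad and I stopped there. The orange pin is at the knob end of its slot and the bolt bar stands behind the tote's rear wall. The bolt reading is judged from these pictures, as the state gives no number for it.

**Robot and bystanders:** The arm is well clear, with forces under 1 N. The jar and the two tins look unmoved in the last pictures, but I did not measure them again.

**What disagreed:**
- **Tool height:** The real fingertips sit about 34 mm higher than the reported TCP. Because of this, the first push passed over the tote without touching it. I measured the offset in the side and wrist pictures, corrected for it and pushed again.
- **Knob height:** My first estimate was about 7 mm too high, so the first push went over the bar. A second fit from the side and wrist pictures corrected it.

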